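# Ease the outfeed carriage to its stop flag

### The job

Throw the release lever so that the loaded carriage starts rolling down the sloped track; meet it with the closed fingers while it is still rolling, at nearly its own speed and well uphill of the yellow flag (several centimetres), and ease it to a stop with its red front bumper level with the flag's pointer. Be gentle: do not slam into the carriage, do not touch the tall blank and keep it standing, never let the carriage run on to the lower end of the track, and leave the other things on the bench alone. The program finishes while the gripper still holds the carriage back at the flag, since nothing else stops it from rolling on.

Things in the scene. Friction and masses are not known exactly. Their poses are not given: they have to be found in the camera images.
- track: Fixed sloped track of two aluminium rails (16 mm wide, centrelines 60 mm apart). Origin on the table under the middle line; own axes: z up, -y downhill, x across. It runs from own y = +420 mm to y = -360 mm (open lower end, two small rubber stops). Slope 3 degrees; rail tops stand 85 mm + 0.0524 x own y above the table.
- carriage (a joint): Travel of the carriage down the slope in m: 0 at the start (held by a gate pin), hard end at 0.56 (keep under 0.53). Wheeled plywood platform 80 mm wide, 160 mm long, deck level. Mass 0.8 kg (hidden, 0.68 to 1.0), drag 2.0 N s/m plus 0.03 N: once free it gains about 0.5 m/s2, towards a final 0.21 m/s (0.18 to 0.27), time constant about 0.45 s. Holding it on the slope takes about 0.45 N.
- carriage_bumper (a point): Centre line point on the front (downhill) face of the carriage's red bumper, at deck-top height: 144 mm above the table at the start, 52 mm lower per metre of travel. The bumper is an upright flat plate 80 mm wide, from 30 mm below to 45 mm above this point, facing track -y. Axes parallel to the track's. The space downhill of it is free above the rail tops, which lie about 46 mm below this point.
- carriage_deck (a point): Centre of the top of the carriage's deck, 80 mm uphill of the bumper face. Axes parallel to the track's.
- blank: Tall pine blank 30 x 30 x 170 mm, 0.09 kg, standing loose on end on the deck, its centre about 110 mm uphill of the bumper's face. Origin at the centre of its underside, z up along it. It topples if the carriage is stopped abruptly.
- flag: Fixed yellow stop flag beside the far side of the track: slim post 120 mm tall, 95 mm from the track's middle line, with a thin pointer plate 100 to 120 mm up reaching to 61 mm from that line. Origin on the table under the post; axes parallel to the track's; the pointer lies on its own y = 0. The carriage is in place when the bumper's front face is on that line (carriage travel 0.39 to 0.48 m).
- release (a joint): Angle of the release lever: 0 as it starts (leaning to its base's -x), 1.0 rad thrown (leaning to its base's +x). It stays where it is left (friction about 0.06 N m). It lowers the gate pin electrically: the carriage comes free at about 0.6 rad. Throw it to 0.75 rad or more.
- release_tip (a point): Centre of the red ball (26 mm diameter) at the lever's tip, 80 mm from the lever's pivot; about 92 mm above the table at both ends of its swing, 102 mm midway.
- release_base: Yellow block 70 x 50 x 25 mm of the release lever, between robot and track. Origin at the centre of its underside; pivot 22 mm above it, axis along own y; the ball moves from 38 mm on its own -x side to 38 mm on its own +x side (+x points away from the robot at yaw 0).
- glue: Bystander: glue bottle, 56 mm diameter, 160 mm tall. Origin under its centre.
- jar: Bystander: blue plastic cup, 76 mm diameter, 85 mm tall. Origin under its centre.
- brush: Bystander: bench brush lying on the table. Origin at its middle.
- offcut: Bystander: pine offcut 90 x 140 x 35 mm. Origin under its centre.
- wedge: Bystander: wooden block 60 x 100 x 30 mm. Origin under its centre.
Not all that is in view belongs to the job. Leave any purple look-alike of the release_base alone.

How it is judged:
By the outcome, as a careful person would: the job done as asked, in the order asked, and still so for the second after the job is handed in, while the arm keeps its last pose, push and grip.
It also fails if it takes over 32 s, if anything falls off the work surface, if the arm or the gripper's body presses on something with over 40 N, if the wrist force passes 120 N, or if a joint passes its speed limit or range.

### The arm

A 6-joint arm with a two-finger parallel gripper is mounted at the origin on the work surface. World frame = base frame: x ahead of the robot, y to its left, z up, the work surface at z = 0. Lengths are in m, angles in rad, forces in N, time in s.
With the tool pointing down it reaches from about 0.325 to 0.9 m from the base axis. Payload 3.5 kg.
Tool frame: the origin (TCP) lies midway between the tips of the shut fingers; the grasp point (between the pads) lies 19 mm behind it (ctrl.grasp_offset is the distance from the TCP to the grasp point, in m); z points along the fingers, y is the line along which they close (so a half turn about z gives the same grasp; the last joint's range is limited). The gripper opens to 85 mm and grips with 20 to 120 N. Pads are 22 mm wide; open, the fingers measure 114 mm over their backs; the gripper's body (76 mm by 85 mm) begins 54 mm behind the grasp point. The pads swing forward as they close: fully open they stand 13 mm farther back than shut.
Start: joints at [1.237, 0.276, -0.026, 1.268, 0, 1.467], TCP at [0.143, 0.608, 0.231] pointing down, gripper open.
Joint ranges: [-3.12, 3.12], [-0.85, 1.88], [-1.08, 1.24], [-1.95, 2.15], [-1.57, 1.53], [-3.14, 3.14]. Speed limits (rad/s): [2.57, 2.57, 3.14, 3.14, 3.14, 3.14].

### API

Orientations are given as a unit quaternion [x, y, z, w].
In Python, from workcell import ctrl gives the robot as it stands. The module is installed in compiled form; this text tells all that it offers.
- The arm moves only by the shell command python3 -m handwheel 'ROWS' [FORCE]. ROWS is JSON, a list of rows, each an object with "gripper": the finger opening in mm, from 0 to 85.4; "delta_pos": the shift along the tool's x, y, z scaled (see below), a list of three; "turn": the turn about the tool's z scaled (see below). In form: [{"gripper": gripper, "delta_pos": [dx, dy, dz], "turn": turn}, ...]. A call has 1 to 12 rows; each row shifts and turns the commanded pose from where the row before left it, along the tool's axes as they then stand; what a row does not reach is not made up. The controller multiplies each number of a shift by 500 mm and each number of a turn by pi/4 rad. A row lasts 1/12 s, in which the tool goes at most 41.7 mm and 7.16 degrees, less where a joint would pass 70% of its speed; a pose out of reach is approached as far as the arm can. A call with a number of a shift or a turn outside -1 to 1 is refused whole. A call with a gripper value outside its range is refused whole. The fingers move at their own pace and stop on an object; FORCE is the grip in N (left out, the last holds). Time passes only in rows, so rows that do not move let the fingers close. It gives the time, the measured TCP pose, the force, the opening and the grip force at its end, in the units of the state.
- ctrl.read_state(): the state, without advancing time (a new reading comes with each control period).
- ctrl.get_image(name): name is "side" or "top" or "wrist"; returns the picture (480x640x3 uint8, blue, green, red); there is no depth.
- ctrl.get_calibration(name): a dict with "intrinsics" (3x3 intrinsics, pixels), "k1" (the pictures are not rectified: a ray, as slopes to the right and down, at radius r is drawn at 1 + k1 r^2 times it, then the intrinsics apply), "R" (3x3) and "t" (3): a world point X has camera coordinates R X + t; the wrist camera has in their place "T_tool_cam" (4x4, takes a point from camera to tool coordinates, whose origin is the TCP and whose axes are the flange's). Camera axes: x right, y down, z forward; pixel columns grow to the right and rows downward; lengths in m; the calibration is good to about 2 mm. A picture is of the moment at which its call begins: read the wrist's pose just before it. get_calibration takes no time and is no camera call.
- ctrl.finish_job(): hands the job in; it is judged then, once.
The state is a dict: "clock": time; "q": joint angles; "qvel": joint speeds; "joint_torque": joint torques, N m; "ee_pos": TCP position; "ee_rot": TCP orientation; "contact_force": force on the tool from outside, world axes, zero at the start; "moment": the same for the moment, N m; "finger_gap": finger opening in m; "finger_force": force on a finger pad.
Only numpy, scipy, OpenCV 4.12 (cv2) and the standard library are available. Lean on these libraries where they do the work, as an engineer would, in place of code of your own. Each camera call takes 0.05 s, during which the arm holds its last target. There are 200 camera calls.

## Working session

There is one attempt and no reset: what is moved stays moved. The work goes in short steps, Python scripts to look and compute and a shell command to move; the robot and the scene stay as the last step left them, time stands still between calls to the robot, and variables do not carry over. Pictures are saved under pics/ and viewed, at most 10 in all, crops included, and the job is handed in when it is done.

```bash
mkdir -p pics
python3 - <<'E'
from workcell import ctrl
import cv2,json
s=ctrl.read_state(); print(s)
for n in("top","side"):
    cv2.imwrite(f"pics/{n}0.png",ctrl.get_image(n)); c=ctrl.get_calibration(n); print(n,c)
print(ctrl.get_calibration("wrist"),ctrl.grasp_offset)
E
```

```text
{'clock': 0.0, 'q': array([ 1.23660443e+00,  2.77143432e-01, -2.78855951e-02,  1.26800311e+00,
       -3.11058508e-05,  1.46738723e+00]), 'qvel': array([-0.0012856 , -0.00048194,  0.00024299,  0.00155756,  0.00021947,
        0.00021176]), 'joint_torque': array([-7.77424411e-04, -4.45511520e+01,  2.95202494e+01,  1.66575290e-02,
       -2.32256718e-05,  2.13688395e-06]), 'ee_pos': array([0.14272875, 0.60768215, 0.230151  ]), 'ee_rot': array([ 1.15135406e-01,  9.93349177e-01, -1.09462833e-03, -2.27469080e-04]), 'contact_force': array([-0.12891926,  0.29884339,  0.48318358]), 'moment': array([ 0.02380361, -0.0065593 , -0.04494057]), 'finger_force': 0.0, 'finger_gap': 0.08518718042353998}
top {'intrinsics': array([[622.62310662,   0.        , 323.9598089 ],
       [  0.        , 622.62310662, 253.32930205],
       [  0.        ,   0.        ,   1.        ]]), 'k1': -0.025537125055499908, 'R': array([[-0.01590112, -0.99984701,  0.00728839],
       [-0.98976016,  0.01470574, -0.14198085],
       [ 0.14185194, -0.00947141, -0.98984257]]), 't': array([0.03112149, 0.55616651, 1.54196189])}
s
[... 266 characters left out ...]
43108941, -0.63597653, -0.64007481],
       [ 0.3685189 ,  0.52341741, -0.76826299]]), 't': array([-0.43377278,  0.31371492,  1.22897323])}
{'intrinsics': array([[401.8253638 ,   0.        , 322.4772074 ],
       [  0.        , 401.8253638 , 241.36344626],
       [  0.        ,   0.        ,   1.        ]]), 'k1': -0.06994389294678106, 'T_tool_cam': array([[-4.32456574e-05, -9.44374992e-01, -3.28870601e-01,
         8.55881216e-02],
       [ 9.99999998e-01, -5.24486883e-05,  1.91125999e-05,
         5.36611839e-04],
       [-3.52982931e-05, -3.28870600e-01,  9.44374993e-01,
        -1.43756519e-01],
       [ 0.00000000e+00,  0.00000000e+00,  0.00000000e+00,
         1.00000000e+00]])} 0.0187
```

View pics/top0.png

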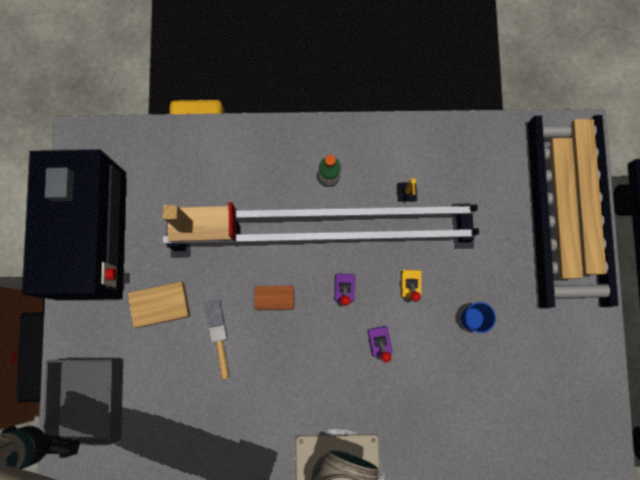

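View pics/side0.png

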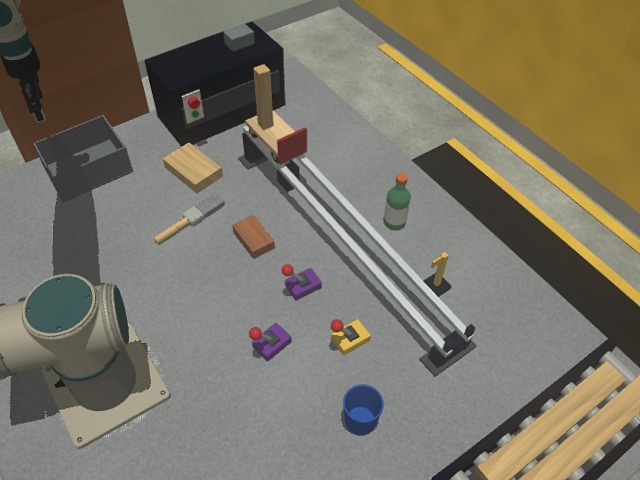

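Top view: the track runs left (uphill, world +y) to right, with the carriage bumper at about (232,220). The flag post is at about (408,190) and the yellow release at (411,285), with its ball at (415,296). Two purple decoys are at (345,287) and (380,340). I'll enlarge the key regions.

Run:
```python
import cv2,numpy as np
t=cv2.imread("pics/top0.png"); s=cv2.imread("pics/side0.png")
a=cv2.resize(t[190:260,155:255],None,fx=4,fy=4,interpolation=cv2.INTER_CUBIC)   # 400x280
b=cv2.resize(t[170:310,385:485],None,fx=4,fy=4,interpolation=cv2.INTER_CUBIC)   # 400x560
c=cv2.resize(s[240:380,320:480],(400,350),interpolation=cv2.INTER_CUBIC) # 2.5x
im=np.zeros((600,800,3),np.uint8); im[:280,:400]=a; im[:560,400:]=b
d=cv2.resize(s[60:180,230:390],(400,300),interpolation=cv2.INTER_CUBIC) # 2.5x
im[290:590,:400]=d
cv2.imwrite("pics/crop.png",im); cv2.imwrite("pics/crop2.png",cv2.resize(s[240:390,300:490],(760,600),interpolation=cv2.INTER_CUBIC))
```

```text
(no output)
```

View pics/crop.png

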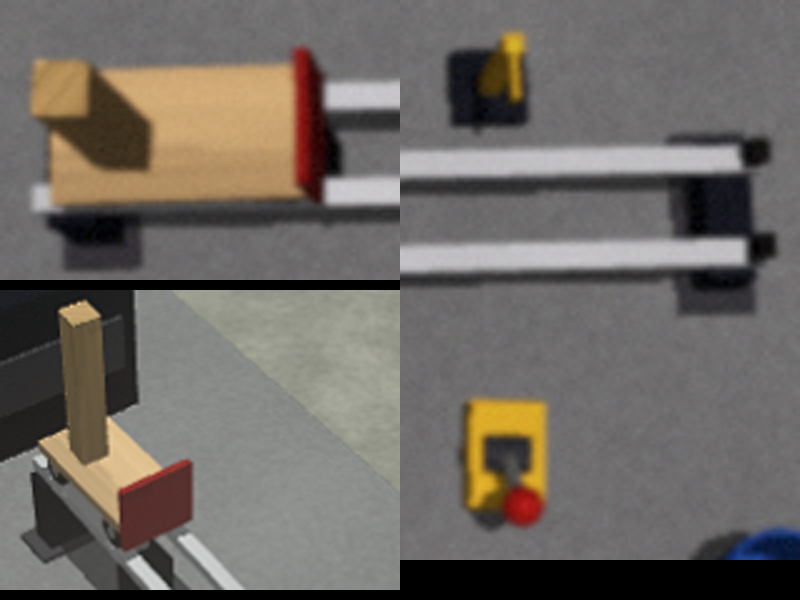

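View pics/crop2.png

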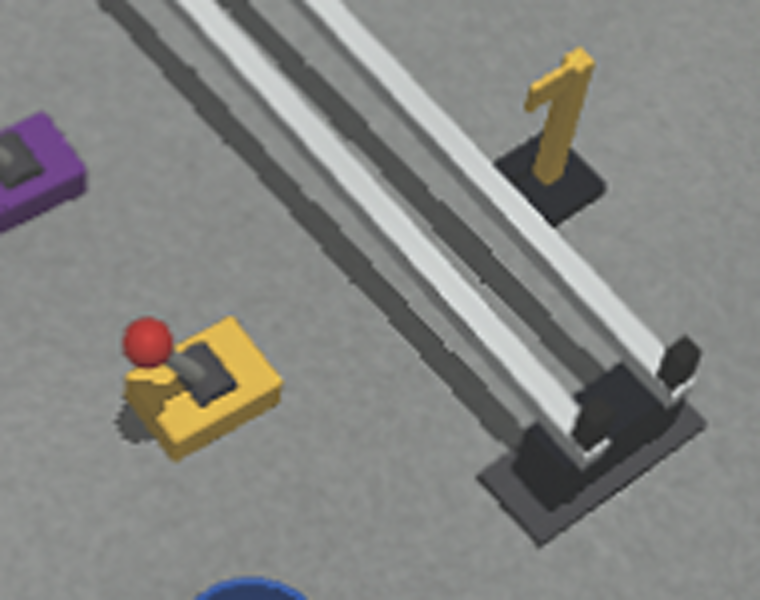

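```bash
cat > h.py <<'E'
from workcell import ctrl
import cv2,numpy as np
from scipy.optimize import least_squares,brentq
from scipy.spatial.transform import Rotation as Ro
CAL={n:ctrl.get_calibration(n) for n in("top","side")}
def proj(n,X):
    c=CAL[n]; p=np.atleast_2d(X)@c["R"].T+c["t"]; s=p[:,:2]/p[:,2:]
    s=s*(1+c["k1"]*(s**2).sum(1,keepdims=True)); K=c["intrinsics"]
    return s*K[0,0]+K[:2,2]
def W(tr,x,y,z):
    c,s=np.cos(tr[2]),np.sin(tr[2]); return np.array([tr[0]+c*x-s*y,tr[1]+s*x+c*y,z])
E
cat > fit.py <<'E'
from h import *
rail=lambda y:.085+.0524*y
def res(p):
    tr=p[:3]; yb,yf,bx,by=p[3:7]; r=[]
    def full(n,X,px,w=1): r.extend(w*(proj(n,X)[0]-px))
    def line(n,x,px):  # image distance in rows of rail centreline
        A=proj(n,[W(tr,x,y,rail(y)) for y in np.linspace(-.36,.42,40)]); o=np.argsort(A[:,0])
        r.append(np.interp(px[0],A[o,0],A[o,1])-px[1])
    for x,px in((.03,(255,214.2)),(-.03,(255,238)),(.03,(385,210.8)),(-.03,(385,234.5))): line("top",x,px)
    full("top",W(tr,.03,-.36,rail(-.36)),(470.5,209.5)); full("top",W(tr,-.03,-.36,rail(-.36)),(472,233))
    full("top",W(tr,-.03,.42,rail(.42)),(163,239.5))
    for x,z,px in((-.04,.189,(278,139.2)),(.04,.189,(306.4,128.8)),(.04,.114,(306.8,151.6)),(-.04,.114,(279.6,162.4))): full("side",W(tr,x,yb,z),px)
    full("top",W(tr,.061,yf,.12),(414,195)); full("side",W(tr,.061,yf,.12),(432.3,264.5))
    full("top",W(tr,.095,yf,.12),(413.5,180.5)); full("side",W(tr,.095,yf,.12),(445,252.5))
    full("top",[bx,by,.092],(415.5,296.5)); full("side",[bx,by,.092],(337,325.5))
    return np.array(r)
f=least_squares(res,[.5,0,0,.25,-.15,.35,-.15],loss="soft_l1")
print(f.x.round(4)); print(f.fun.round(1) if 0 else res(f.x).round(1))
tr=f.x[:3]; print("bumper0",W(tr,0,f.x[3],.144),"flag",W(tr,0,f.x[4],.12),"ball",f.x[5:7],"dist",f.x[3]-f.x[4])
np.save("fit.npy",f.x)
E
python3 fit.py
python3 - <<'E'
from h import *
im=cv2.imread("pics/top0.png").astype(int); m=(im[...,2]>90)&(im[...,1]<50)&(im[...,0]<60)
ys,xs=np.where(m[195:250,200:480]); print(xs.min()+200,xs.max()+200,ys.min()+195,ys.max()+195)
E
```

```text
[ 0.6236  0.0083  0.0152  0.2292 -0.209   0.4399 -0.1983]
[-0.8 -0.6  0.3  0.2  0.6  0.1  0.6 -0.1 -5.2 -0.1  0.1  1.8 -0.2 -0.7
 -0.5 -0.4 -0.3  1.7  0.2 -0.7  0.4 -2.7 -0.   0.2 -0.6  1.9  0.1 -0.1
 -0.1  0. ]
bumper0 [0.62014355 0.23741107 0.144     ] flag [ 0.62682402 -0.20073645  0.12      ] ball [ 0.43987864 -0.1982945 ] dist 0.43819844678210107
229 231 203 235
```

```bash
python3 -m handwheel '[{"gripper":0,"delta_pos":[0,0,0],"turn":-0.157},{"gripper":0,"delta_pos":[0,0,0],"turn":-0.156},{"gripper":0,"delta_pos":[-0.03,-0.07,0],"turn":0},{"gripper":0,"delta_pos":[-0.03,-0.07,0],"turn":0},{"gripper":0,"delta_pos":[-0.03,-0.07,0],"turn":0},{"gripper":0,"delta_pos":[-0.03,-0.07,0],"turn":0},{"gripper":0,"delta_pos":[-0.03,-0.07,0],"turn":0},{"gripper":0,"delta_pos":[-0.03,-0.07,0],"turn":0},{"gripper":0,"delta_pos":[-0.03,-0.07,0],"turn":0},{"gripper":0,"delta_pos":[-0.03,-0.07,0],"turn":0},{"gripper":0,"delta_pos":[-0.03,-0.07,0],"turn":0},{"gripper":0,"delta_pos":[-0.03,-0.07,0],"turn":0}]' 40
cat > st.py <<'E'
from h import *
s=ctrl.read_state(); R=Ro.from_quat(s["ee_rot"]).as_matrix()
tr=np.load("fit.npy")[:3]; d=s["ee_pos"]-[tr[0],tr[1],0]; c,sn=np.cos(tr[2]),np.sin(tr[2])
print("t",s["clock"],"pos",s["ee_pos"].round(4),"track",(c*d[0]+sn*d[1]).round(4),(-sn*d[0]+c*d[1]).round(4),"tooly",R[:,1].round(4),"F",s["contact_force"].round(2),"gap",round(s["finger_gap"],4))
E
python3 st.py
```

```text
clock: 1.1
ee_pos: [0.2981, 0.2589, 0.231]
ee_rot: [-0.008, 1.0, -0.0, -0.0]
contact_force: [0.2, -0.1, -0.6]
finger_gap: 0.0001
finger_force: 0.0
t 1.1 pos [0.2981 0.2589 0.231 ] track -0.3217 0.2555 tooly [-1.580e-02  9.999e-01 -2.000e-04] F [ 0.18 -0.14 -0.62] gap 0.0001
```

```bash
python3 -m handwheel '[{"gripper":0,"delta_pos":[-0.015,-0.0766,0],"turn":0},{"gripper":0,"delta_pos":[-0.015,-0.0766,0],"turn":0},{"gripper":0,"delta_pos":[-0.015,-0.0766,0],"turn":0},{"gripper":0,"delta_pos":[-0.015,-0.0766,0],"turn":0},{"gripper":0,"delta_pos":[-0.015,-0.0766,0],"turn":0},{"gripper":0,"delta_pos":[-0.015,-0.0766,0],"turn":0},{"gripper":0,"delta_pos":[-0.015,-0.0766,0],"turn":0},{"gripper":0,"delta_pos":[-0.015,-0.0766,0],"turn":0},{"gripper":0,"delta_pos":[-0.015,-0.0766,0],"turn":0},{"gripper":0,"delta_pos":[-0.015,-0.0766,0],"turn":0},{"gripper":0,"delta_pos":[-0.015,-0.0766,0],"turn":0},{"gripper":0,"delta_pos":[-0.015,-0.0766,0],"turn":0}]'
python3 st.py
python3 -m handwheel '[{"gripper":0,"delta_pos":[0,0,0.06],"turn":0},{"gripper":0,"delta_pos":[0,0,0.06],"turn":0},{"gripper":0,"delta_pos":[0,0,0.06],"turn":0},{"gripper":0,"delta_pos":[0,0,0.06],"turn":0},{"gripper":0,"delta_pos":[0,0,0.056],"turn":0},{"gripper":0,"delta_pos":[0,0,0],"turn":0},{"gripper":0,"delta_pos":[0,0,0],"turn":0}]'
python3 st.py
python3 - <<'E'
from h import *
a=ctrl.get_image("side");b=ctrl.get_image("top"); cv2.imwrite("pics/s1.png",a);cv2.imwrite("pics/t1.png",b)
im=np.zeros((480,800,3),np.uint8)
im[:,:400]=cv2.resize(a[220:400,270:420],(400,480)); im[:,400:]=cv2.resize(b[180:330,360:485],(400,480)); cv2.imwrite("pics/c3.png",im)
E
```

```text
clock: 2.1
ee_pos: [0.3947, -0.1994, 0.231]
ee_rot: [-0.007, 1.0, 0.0, -0.0]
contact_force: [0.8, 0.4, -0.5]
finger_gap: -0.0004
finger_force: 0.0
t 2.1 pos [ 0.3947 -0.1994  0.231 ] track -0.2321 -0.2042 tooly [-1.410e-02  9.999e-01  4.000e-04] F [ 0.76  0.37 -0.49] gap -0.0004
clock: 2.68
ee_pos: [0.3933, -0.1963, 0.082]
ee_rot: [-0.007, 1.0, 0.001, -0.002]
contact_force: [-0.9, -0.3, 0.2]
finger_gap: 0.0001
finger_force: 0.0
t 2.6833 pos [ 0.3933 -0.1963  0.082 ] track -0.2334 -0.201 tooly [-0.015   0.9999  0.0029] F [-0.92 -0.3   0.22] gap 0.0001
```

View pics/c3.png

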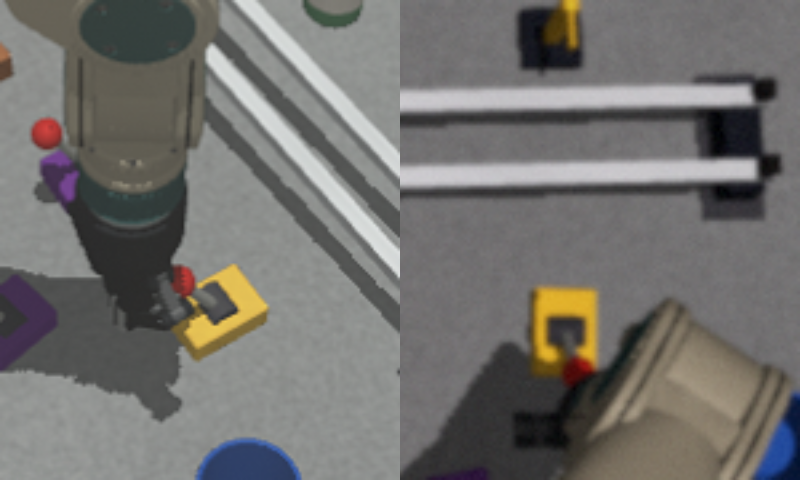

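```bash
cat > car.py <<'E'
from h import *
import sys
im=ctrl.get_image("top"); cv2.imwrite("pics/"+sys.argv[1]+".png",im); t=ctrl.read_state()["clock"]
p=np.load("fit.npy"); tr,yb=p[:3],p[3]
b=im.astype(int); m=(b[...,2]>45)&(b[...,2]>2*b[...,1])&(b[...,2]>2*b[...,0])
ys,xs=np.where(m[198:240,205:480]); print("t",t,"n",len(xs),"rows",ys.min()+198,ys.max()+198)
mm=m[198:240,205:480]; cols=[np.where(r)[0].max()+205 for r in mm if r.sum()>1]; c=np.median(cols)+.5
f=lambda s:max(proj("top",W(tr,0,yb-s,z-.052*s))[0,0] for z in(.114,.189))-c
s=brentq(f,-.1,.6); print("cols",np.median(cols),"travel",round(s,4),"bumper y",round(yb-s,4))
E
python3 car.py t2
python3 -m handwheel '[{"gripper":0,"delta_pos":[-0.021,0,0],"turn":0},{"gripper":0,"delta_pos":[-0.021,0,0],"turn":0},{"gripper":0,"delta_pos":[-0.021,0,0],"turn":0},{"gripper":0,"delta_pos":[-0.021,0,0],"turn":0},{"gripper":0,"delta_pos":[-0.021,0,0],"turn":0}]'
python3 car.py t3; python3 st.py
```

```text
t 2.8333 n 210 rows 202 239
cols 234.0 travel -0.0025 bumper y 0.2316
clock: 3.25
ee_pos: [0.4494, -0.1969, 0.0838]
ee_rot: [-0.008, 1.0, -0.0, 0.0]
contact_force: [-0.3, -0.1, 1.3]
finger_gap: -0.0001
finger_force: 0.6
t 3.3 n 205 rows 202 239
cols 234.0 travel -0.0025 bumper y 0.2316
t 3.3 pos [ 0.4518 -0.1974  0.084 ] track -0.175 -0.203 tooly [-0.0161  0.9999 -0.0012] F [ 2.1  -1.33  0.55] gap 0.0002
```

```bash
python3 -m handwheel '[{"gripper":0,"delta_pos":[-0.021,0,0],"turn":0},{"gripper":0,"delta_pos":[-0.021,0,0],"turn":0},{"gripper":0,"delta_pos":[-0.021,0,0],"turn":0},{"gripper":0,"delta_pos":[-0.019,0,0],"turn":0},{"gripper":0,"delta_pos":[0.004,0,-0.04],"turn":0},{"gripper":0,"delta_pos":[0,0,-0.035],"turn":0}]'
python3 car.py t4; python3 st.py
```

```text
clock: 3.8
ee_pos: [0.4869, -0.1955, 0.1203]
ee_rot: [-0.008, 1.0, 0.001, -0.001]
contact_force: [-0.2, -0.9, -0.2]
finger_gap: 0.0002
finger_force: 0.0
t 3.85 n 215 rows 202 239
cols 245.0 travel 0.0241 bumper y 0.205
t 3.85 pos [ 0.4896 -0.1971  0.1246] track -0.1371 -0.2033 tooly [-0.0155  0.9999 -0.0021] F [ 1.   -0.29  1.69] gap -0.0001
```

```bash
python3 -m handwheel '[{"gripper":0,"delta_pos":[-0.055,0.052,0],"turn":0},{"gripper":0,"delta_pos":[-0.055,0.052,0],"turn":0},{"gripper":0,"delta_pos":[-0.055,0.052,0],"turn":0},{"gripper":0,"delta_pos":[-0.055,0.052,0.009],"turn":0},{"gripper":0,"delta_pos":[-0.055,0.052,0.009],"turn":0}]'
python3 car.py t5; python3 st.py
```

```text
clock: 4.27
ee_pos: [0.6244, -0.0625, 0.112]
ee_rot: [-0.007, 1.0, 0.0, 0.001]
contact_force: [0.3, -0.9, 0.1]
finger_gap: 0.0002
finger_force: 0.0
t 4.3167 n 148 rows 201 238
cols 273.0 travel 0.0921 bumper y 0.1371
t 4.3167 pos [ 0.6293 -0.0579  0.111 ] track 0.0047 -0.0663 tooly [-0.0197  0.9998  0.0039] F [ 5.52  1.34 -1.29] gap -0.0002
```

```bash
python3 -m handwheel '[{"gripper":0,"delta_pos":[0,0,0],"turn":0},{"gripper":0,"delta_pos":[0,0,0],"turn":0},{"gripper":0,"delta_pos":[0,0,0],"turn":0},{"gripper":0,"delta_pos":[0,0,0],"turn":0}]'
python3 car.py t6; python3 st.py
```

```text
clock: 4.65
ee_pos: [0.6214, -0.0649, 0.1117]
ee_rot: [-0.007, 1.0, -0.0, -0.0]
contact_force: [-1.3, -0.1, -0.0]
finger_gap: 0.0001
finger_force: 0.0
t 4.7 n 126 rows 201 237
cols 301.0 travel 0.1604 bumper y 0.0687
t 4.7 pos [ 0.6214 -0.065   0.1119] track -0.0034 -0.0732 tooly [-0.0135  0.9999 -0.    ] F [-0.53 -0.18 -0.12] gap -0.0003
```

```bash
python3 -m handwheel '[{"gripper":0,"delta_pos":[0,0.04,-0.01],"turn":0},{"gripper":0,"delta_pos":[0,0.03,-0.01],"turn":0}]'
python3 car.py t7; python3 st.py
```

```text
clock: 4.87
ee_pos: [0.6207, -0.0296, 0.1219]
ee_rot: [-0.006, 1.0, 0.0, -0.0]
contact_force: [-0.1, 0.2, 0.3]
finger_gap: 0.0002
finger_force: 0.0
t 4.9167 n 108 rows 200 237
cols 318.0 travel 0.2021 bumper y 0.0271
t 4.9167 pos [ 0.6214 -0.0267  0.1233] track -0.0028 -0.0349 tooly [-0.0155  0.9999  0.0023] F [-0.12  2.23  0.9 ] gap 0.0001
```

```bash
python3 -m handwheel '[{"gripper":0,"delta_pos":[0,-0.012,0],"turn":0},{"gripper":0,"delta_pos":[0,-0.02,0],"turn":0},{"gripper":0,"delta_pos":[0,-0.024,0],"turn":0},{"gripper":0,"delta_pos":[0,-0.025,0],"turn":0},{"gripper":0,"delta_pos":[0,-0.025,0],"turn":0},{"gripper":0,"delta_pos":[0,-0.025,0],"turn":0},{"gripper":0,"delta_pos":[0,-0.025,0],"turn":0},{"gripper":0,"delta_pos":[0,-0.025,0],"turn":0},{"gripper":0,"delta_pos":[0,-0.025,0],"turn":0},{"gripper":0,"delta_pos":[0,-0.025,0],"turn":0},{"gripper":0,"delta_pos":[0,-0.024,0],"turn":0},{"gripper":0,"delta_pos":[0,-0.022,0],"turn":0}]'
python3 st.py
```

```text
clock: 5.92
ee_pos: [0.6237, -0.169, 0.1218]
ee_rot: [-0.007, 1.0, -0.0, 0.0]
contact_force: [0.2, -0.2, 0.2]
finger_gap: -0.0002
finger_force: 0.0
t 5.9167 pos [ 0.6237 -0.169   0.1218] track -0.0026 -0.1772 tooly [-1.480e-02  9.999e-01 -2.000e-04] F [ 0.18 -0.17  0.22] gap -0.0002
```

```bash
python3 -m handwheel '[{"gripper":0,"delta_pos":[0,-0.018,0],"turn":0},{"gripper":0,"delta_pos":[0,-0.016,0],"turn":0},{"gripper":0,"delta_pos":[0,-0.014,0],"turn":0},{"gripper":0,"delta_pos":[0,-0.010,0],"turn":0},{"gripper":0,"delta_pos":[0,-0.008,0],"turn":0},{"gripper":0,"delta_pos":[0,-0.004,0],"turn":0},{"gripper":0,"delta_pos":[0,-0.002,0],"turn":0},{"gripper":0,"delta_pos":[0,0,0],"turn":0},{"gripper":0,"delta_pos":[0,0,0],"turn":0}]'
python3 st.py
python3 car.py t8
python3 - <<'E'
from h import *
a=ctrl.get_image("side");b=cv2.imread("pics/t8.png"); cv2.imwrite("pics/s8.png",a)
im=np.zeros((600,800,3),np.uint8)
im[:,:400]=cv2.resize(a[170:320,350:450],(400,600),interpolation=cv2.INTER_CUBIC); im[:480,400:]=cv2.resize(b[160:280,340:440],(400,480),interpolation=cv2.INTER_CUBIC); cv2.imwrite("pics/c8.png",im)
E
```

```text
clock: 6.67
ee_pos: [0.6242, -0.2032, 0.1218]
ee_rot: [-0.008, 1.0, 0.0, -0.0]
contact_force: [0.4, -0.9, 0.8]
finger_gap: 0.0004
finger_force: 0.0
t 6.6667 pos [ 0.6242 -0.2032  0.1218] track -0.0026 -0.2115 tooly [-1.540e-02  9.999e-01  2.000e-04] F [ 0.42 -0.92  0.78] gap 0.0004
t 6.7167 n 41 rows 199 225
cols 405.0 travel 0.4072 bumper y -0.1781
```

View pics/c8.png

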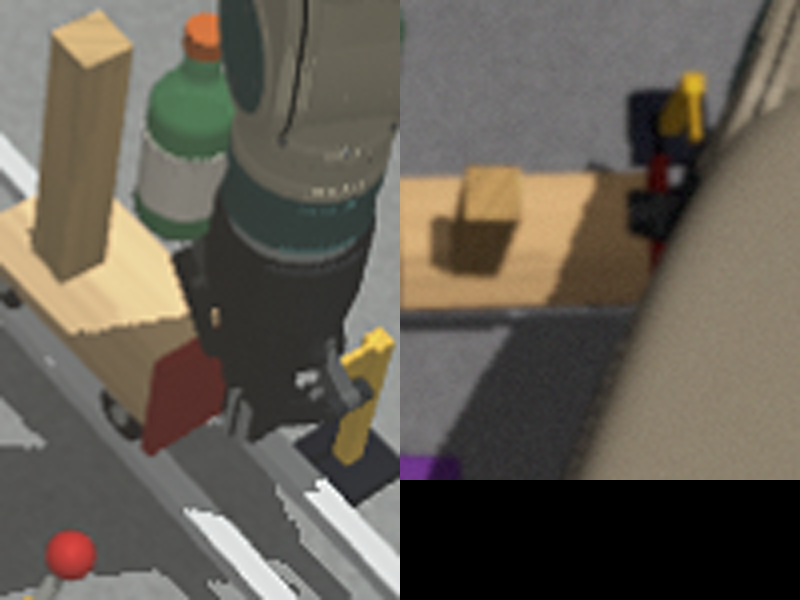

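The blank stands upright, the lever is thrown and the bumper rests by the fingers a few cm uphill of the flag. The side view puts its near front corners at (389.5,260.5) top and (387,283) bottom. Next I'll work out the remaining distance.

```bash
python3 car.py t9; python3 st.py
python3 - <<'E'
from h import *
p=np.load("fit.npy");tr=p[:3];yb,yf=p[3:5]
for z,px in((.189,(389.5,260.5)),(.114,(387,283))):
    g=least_squares(lambda s:(proj("side",W(tr,-.04,yb-s[0],z-.052*s[0]))[0]-px),[.4]); print("side",g.x,yb-g.x,g.fun)
# sensitivity: pointer y from each camera separately
for n,a,b in(("top",(414,195),(413.5,180.5)),("side",(432.3,264.5),(445,252.5))):
    g=least_squares(lambda s:np.r_[proj(n,W(tr,.061,s[0],.12))[0]-a,proj(n,W(tr,.095,s[0],.12))[0]-b],[-.2]); print(n,"flag",g.x,g.fun.round(1))
# initial bumper from side corners
g=least_squares(lambda s:np.concatenate([proj("side",W(tr,x,s[0],z))[0]-q for x,z,q in((-.04,.189,(278,139.2)),(-.04,.114,(279.6,162.4)))]),[.2]);print("init",g.x)
for z in (.168,.12): print(z,[proj("top",W(tr,.0,y,z))[0].round(1).tolist() for y in(-.18,-.209)])
E
```

```text
t 6.8167 n 45 rows 199 225
cols 405.0 travel 0.4072 bumper y -0.1781
t 6.8167 pos [ 0.6242 -0.2032  0.1218] track -0.0026 -0.2114 tooly [-1.550e-02  9.999e-01  1.000e-04] F [-0.09 -0.23 -0.21] gap -0.0
side [0.40772611] [-0.17856657] [-0.29438868  0.27210313]
side [0.41130658] [-0.18214704] [-0.34272614  0.30817753]
top flag [-0.20882612] [ 0.1 -0.7 -0.1  0.2]
side flag [-0.20986755] [ 0.7 -2.5 -0.3  2.2]
init [0.23269987]
0.168 [[406.3, 215.1], [418.6, 214.7]]
0.12 [[403.6, 219.1], [415.5, 218.7]]
```

```bash
python3 -m handwheel '[{"gripper":0,"delta_pos":[0,-0.004,0],"turn":0},{"gripper":0,"delta_pos":[0,-0.008,0],"turn":0},{"gripper":0,"delta_pos":[0,-0.01,0],"turn":0},{"gripper":0,"delta_pos":[0,-0.01,0],"turn":0},{"gripper":0,"delta_pos":[0,-0.01,0],"turn":0},{"gripper":0,"delta_pos":[0,-0.008,0],"turn":0},{"gripper":0,"delta_pos":[0,-0.004,0],"turn":0},{"gripper":0,"delta_pos":[0,-0.002,0],"turn":0},{"gripper":0,"delta_pos":[0,0,0],"turn":0},{"gripper":0,"delta_pos":[0,0,0],"turn":0},{"gripper":0,"delta_pos":[0,0,0],"turn":0}]'
python3 car.py t10; python3 st.py
python3 - <<'E'
from h import *
a=ctrl.get_image("side");b=cv2.imread("pics/t10.png"); cv2.imwrite("pics/s10.png",a)
im=np.zeros((600,800,3),np.uint8)
im[:,:400]=cv2.resize(a[200:320,370:450],(400,600),interpolation=cv2.INTER_CUBIC); im[:,400:]=cv2.resize(b[160:280,370:450],(400,600),interpolation=cv2.INTER_CUBIC); cv2.imwrite("pics/c10.png",im)
E
```

```text
clock: 7.73
ee_pos: [0.6247, -0.2314, 0.1219]
ee_rot: [-0.008, 1.0, 0.0, 0.0]
contact_force: [-0.8, 0.2, 0.1]
finger_gap: -0.0001
finger_force: 0.4
t 7.7833 n 37 rows 199 224
cols 419.0 travel 0.4406 bumper y -0.2115
t 7.7833 pos [ 0.6248 -0.2313  0.1219] track -0.0025 -0.2396 tooly [-0.0153  0.9999  0.    ] F [ 0.19 -0.46 -0.42] gap -0.0004
```

View pics/c10.png

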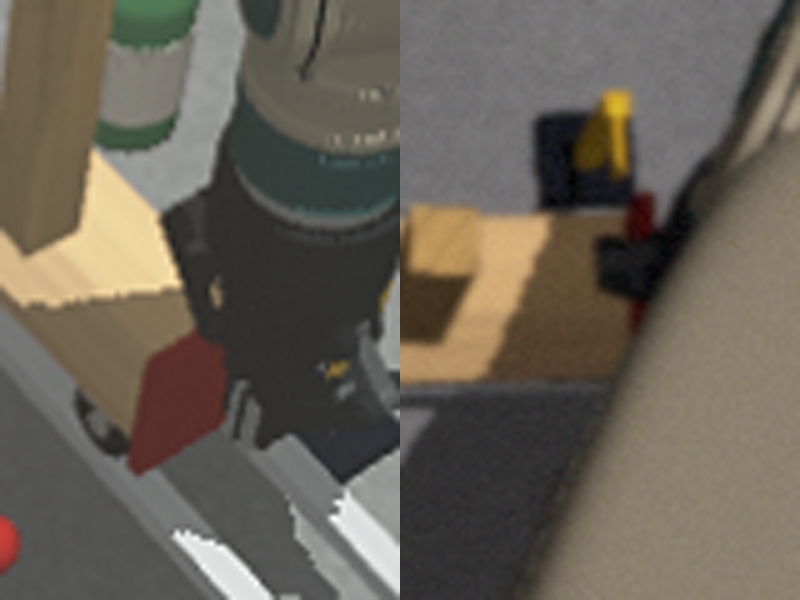

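Run:
```python
from h import *
p=np.load("fit.npy");tr=p[:3];yb,yf=p[3:5]
for z,px in((.189,(399.4,272.8)),(.114,(396.6,294.8))):
    g=least_squares(lambda s:(proj("side",W(tr,-.04,yb-s[0],z-.052*s[0]))[0]-px),[.4]); print("side",yb-g.x,g.fun)
b=cv2.imread("pics/t10.png")
for r in (199,201,203,205): print(r,b[r,412:426,2].tolist(),b[r,412:426,1].tolist())
t0=cv2.imread("pics/top0.png")
for r in (190,192,194): print(r,t0[r,406:422,2].tolist())
for y in(-.205,-.209,-.213): print(y,proj("top",W(tr,.035,y,.167))[0],proj("top",W(tr,.065,y,.12))[0])
```

```text
side [-0.21216254] [ 0.49615952 -0.4583254 ]
side [-0.21569198] [ 0.21519794 -0.19344702]
199 [15, 24, 24, 24, 34, 54, 63, 66, 79, 102, 112, 106, 78, 48] [19, 23, 27, 24, 18, 24, 26, 29, 50, 90, 107, 104, 77, 47]
201 [55, 55, 54, 47, 48, 48, 55, 60, 75, 96, 104, 88, 54, 22] [53, 48, 47, 32, 19, 2, 10, 17, 41, 84, 101, 86, 52, 24]
203 [97, 93, 81, 62, 53, 52, 59, 58, 72, 90, 86, 58, 23, 9] [79, 73, 61, 34, 16, 11, 15, 4, 42, 78, 83, 55, 24, 12]
205 [95, 95, 80, 54, 48, 50, 57, 57, 55, 56, 40, 23, 14, 7] [73, 71, 52, 23, 12, 9, 8, 14, 20, 41, 36, 23, 15, 6]
190 [69, 74, 78, 79, 73, 72, 106, 155, 149, 95, 70, 93, 107, 110, 111, 108]
192 [60, 70, 73, 68, 52, 49, 92, 152, 153, 101, 63, 87, 107, 111, 113, 113]
194 [26, 34, 35, 32, 27, 31, 68, 110, 117, 79, 67, 93, 113, 113, 113, 113]
-0.205 [416.05501008 200.33667424] [412.46227677 192.70540765]
-0.209 [417.7394139  200.28910961] [414.09076044 192.65977306]
-0.213 [419.42360444 200.24156999] [415.71904849 192.61416442]
```

```bash
python3 -m handwheel '[{"gripper":0,"delta_pos":[0,0.002,0],"turn":0},{"gripper":0,"delta_pos":[0,0.003,0],"turn":0},{"gripper":0,"delta_pos":[0,0.003,0],"turn":0},{"gripper":0,"delta_pos":[0,0.002,0],"turn":0},{"gripper":0,"delta_pos":[0,0.001,0],"turn":0},{"gripper":0,"delta_pos":[0,0,0],"turn":0},{"gripper":0,"delta_pos":[0,0,0],"turn":0},{"gripper":0,"delta_pos":[0,0,0],"turn":0},{"gripper":0,"delta_pos":[0,0,0],"turn":0},{"gripper":0,"delta_pos":[0,0,0],"turn":0},{"gripper":0,"delta_pos":[0,0,0],"turn":0},{"gripper":0,"delta_pos":[0,0,0],"turn":0}]'
python3 car.py t11; python3 st.py
python3 - <<'E'
from h import *
b=cv2.imread("pics/t11.png")
for r in (201,203,205): print(r,b[r,412:426,2].tolist(),b[r,412:426,1].tolist())
p=np.load("fit.npy")
for a in(.6,.75,.9,1.): print(a,proj("side",[p[5]+.038+.08*np.sin(a-.5),p[6],.022+.08*np.cos(a-.5)])[0])
a=ctrl.get_image("side"); cv2.imwrite("pics/s11.png",a)
im=np.zeros((600,800,3),np.uint8)
im[:,:400]=cv2.resize(a[200:320,370:450],(400,600),interpolation=cv2.INTER_CUBIC); im[:,400:]=cv2.resize(b[160:280,370:450],(400,600),interpolation=cv2.INTER_CUBIC); cv2.imwrite("pics/c11.png",im)
E
```

```text
clock: 8.83
ee_pos: [0.6247, -0.2262, 0.122]
ee_rot: [-0.007, 1.0, -0.0, 0.0]
contact_force: [-0.4, -0.6, 3.4]
finger_gap: 0.0001
finger_force: 1.5
t 8.8833 n 35 rows 199 222
cols 417.0 travel 0.4358 bumper y -0.2067
t 8.8833 pos [ 0.6247 -0.2262  0.122 ] track -0.0025 -0.2344 tooly [-1.490e-02  9.999e-01 -1.000e-04] F [-0.3  -0.56  3.41] gap 0.0002
201 [48, 42, 42, 47, 62, 64, 76, 104, 103, 76, 37, 16, 20, 37] [40, 25, 10, 3, 17, 21, 49, 91, 98, 74, 35, 17, 20, 33]
203 [81, 59, 45, 51, 56, 59, 73, 95, 78, 39, 20, 10, 17, 18] [58, 30, 5, 12, 4, 12, 41, 79, 74, 39, 20, 11, 19, 23]
205 [77, 60, 49, 52, 56, 56, 56, 52, 42, 19, 8, 15, 13, 22] [52, 28, 10, 10, 10, 14, 25, 41, 37, 20, 10, 17, 12, 28]
0.6 [355.56054631 311.92853173]
0.75 [360.16031291 309.67882645]
0.9 [364.48089165 308.01568697]
1.0 [367.15479757 307.24923692]
```

View pics/c11.png

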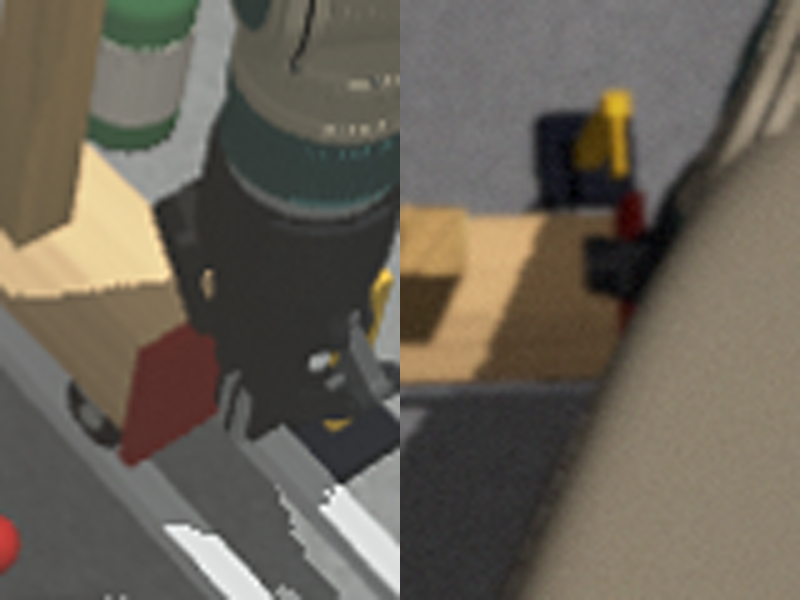

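Lever thrown at about 1.0 rad, blank upright, and the bumper front (y about -0.2096) is level with the pointer (-0.208 to -0.210), so I'm handing it in.

```bash
python3 -c "
from workcell import ctrl
print(ctrl.finish_job())"
```

```text
the job is handed in; nothing more can be done
None
```

The job is handed in: the lever was thrown, and the carriage was met while rolling and eased to a stop, then pushed back about 5 mm after passing the flag. Its bumper measures within about 2 mm of the pointer and the blank is still standing. Contact came about 3 cm from the tool centre, so probably the finger linkage rather than the fingertips is holding it.

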